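# Free the flat strap link from its spring bar

### The job

Two aluminium drive enclosures each carry a strap link on a spring bar between two lugs. Pick up the forked tool, straddle the spring bar that carries the link with the wide flat tongue, and push its collar sideways against the spring until that link drops off onto the cork below. Leave the other link (round knob) hanging on its own bar, and put the forked tool back down on the table, off the enclosures.

Things in the scene. Friction and masses are not known exactly. Their poses are not given: they have to be found in the camera images.
- fork_grip (a point): Forked tool, loose, 130 g, standing on its prongs, 102 tall: the centre of its black handle, 74 above the prong tips. z up, x across the prongs, y through the thickness. Handle 20 (x) by 18 (y), from 42 up; bridge 38 by 14, from 30 to 42; two prongs 11 by 14, 30 long, with a 16 slot between, open below. Half a turn looks the same. The straight tool with the same handle is not wanted. All mm.
- collar (a point): Spring bar to press: fixed height rod, 6 mm thick, 85 mm up. Point: on its axis, on the inner face of its collar (28 mm disc); moves with the bar. y: along the rod, the way to push; x: away from the enclosure's face, 42 mm behind. Bare rod for the fork from y = -28 (lug cheek, top at 97 mm) to 0. Spring 2 to 5 N; link drops at 10 to 18 mm of push, 22 to 25 is safe, stop at 28.
- link_mid (a point): Link to free, loose, brass, 70 g, 56 mm tall: a square eye, 26 mm, 10 mm thick, hung on the spring bar between two lug cheeks 14 mm apart, 41 mm from the collar's face; below it a flat tongue plate 44 mm wide (along the bar), 8 mm thick, 30 mm tall. This is its middle, 66 mm above the table while hanging, about 31 mm or less once dropped on the cork strip (3 mm thick).
- other_link_mid (a point): Link to leave hanging, on the other, equal enclosure (each a silver box 100 x 130 mm, 100 mm tall, with its lugs, bar and spring barrel on the face away from the robot): the same eye, with a round knob 28 mm across and 26 mm tall below it instead of the tongue. This is its middle, about 68 mm above the table while hanging.
There are look-alikes about, which are no part of the job. Leave any red, white or yellow look-alike of the part that bears fork_grip alone.

How it is judged:
On the way, in this order (a step that is already met when the one before it is completed fails the run):
1. the forked tool pushes the spring bar's collar in against its spring (distance of collar from where it was at the start of the episode above 0.007 m and contact force between fork and spring_bar above 0.5 N).
2. the flat-tongue link drops off its bar (height (world z) of link_mid below 0.045 m), for 0.2 s.
At the end, for the whole second after the job is handed in: The flat-tongue link is off its bar, lying or standing at rest with its middle less than 45 mm above the table; the other link still hangs (middle above 58 mm); the forked tool is back down on the table, standing or lying at rest (its handle's centre below 85 mm) (height (world z) of link_mid below 0.045 m and linear speed of each of link, fork below 0.02 m/s and height (world z) of fork_grip below 0.085 m and height (world z) of other_link_mid above 0.058 m); the robot touches nothing.
It fails at once if the other link is knocked off its bar (height (world z) of other_link_mid below 0.05 m).
It also fails if it takes over 43 s, if anything falls off the work surface, if the arm or the gripper's body presses on something with over 40 N, if the wrist force passes 120 N, or if a joint passes its speed limit or range.

### The arm

A 6-joint arm with a two-finger parallel gripper is mounted at the origin on the work surface. World frame = base frame: x ahead of the robot, y to its left, z up, the work surface at z = 0. Lengths are in m, angles in rad, forces in N, time in s.
With the tool pointing down it reaches from about 0.3 to 0.75 m from the base axis. Payload 8.5 kg.
Tool frame: the origin (TCP) lies between the finger pads; the fingertips stand 8 mm ahead of it and the grasp point (between the pads) lies 11 mm behind it (r.tip_extent is the distance from the TCP to the fingertips, in m); z points along the fingers, y is the line along which they close (so a half turn about z gives the same grasp; the last joint's range is limited). The gripper opens to 85 mm and grips with 20 to 120 N. Pads are 22 mm wide; open, the fingers measure 114 mm over their backs; the gripper's body (76 mm by 85 mm) begins 54 mm behind the grasp point. The pads swing forward as they close: fully open they stand 13 mm farther back than shut.
Start: joints at [-1.51, 0.381, 1.297, -0, 1.464, -0.215], TCP at [0.15, -0.529, 0.239] pointing down, gripper open.
Joint ranges: [-3.11, 3.11], [-0.89, 2.33], [0.22, 2.48], [-1.42, 4.56], [0.17, 2.85], [-2.88, 2.88]. Speed limits (rad/s): [2.39, 2.39, 3.14, 3.14, 3.14, 3.14].

### API

Orientations are given as a unit quaternion [x, y, z, w].
In Python, from station import r gives the robot as it stands.
- The arm moves only by the tool step_arm, never from a script. Its argument "targets" is a list of rows, each a list of 7 numbers: the shift along the world's x, y, z in mm, then the turn, a rotation vector about the world's x, y, z in rad, then the opening in per cent of the stroke, from 0 (shut) to 100 (fully open). A call has 1 to 20 rows; each row is the pose to reach, as a shift and turn from the pose commanded when the call began; what a row does not reach only later rows make up. A row lasts 1/10 s, in which the tool goes at most 50 mm and 8.59 degrees, less where a joint would pass 70% of its speed; a pose out of reach is approached as far as the arm can. A call with a gripper value outside its range is refused whole. The fingers move at their own pace and stop on an object; "newtons" is the grip in N (left out, the last holds). Time passes only in rows, so rows that repeat a pose let the fingers close. It gives the time, the measured TCP pose, the force, the opening and the grip force at its end, in the units of the state.
- r.observe(): the state, without advancing time (a new reading comes with each control period).
- r.get_image(name): name is "scene" or "side" or "wrist"; returns a dict with "frame" (384x512x3 uint8, red, green, blue), "intrinsics" (3x3 intrinsics, pixels), "D" ([k1, k2, p1, p2, k3] as OpenCV has them; the pictures are not rectified), "rvec" (rotation vector, rad) and "tvec" (3), from world to camera coordinates, as OpenCV has them; the wrist camera has in their place "hand_eye" (4x4, takes a point from camera to tool coordinates, whose origin is the TCP and whose axes are the flange's). Camera axes: x right, y down, z forward; pixel columns grow to the right and rows downward; lengths in m; the calibration is good to about 2 mm. A picture is of the moment at which its call begins: read the wrist's pose just before it. There is no depth.
- r.finish_job(): hands the job in; it is judged then, once.
Trained networks look in a picture, given as the dict that the camera call returned (one of the last four; its "shot" number tells which), for a name from the list of things; names that differ only in an ending like _2 or _b are one class to them, and where a whole thing is asked for, a point or a joint stands for the part that bears it (a point fixed in the world has none). Each returns a list of dicts, best first, with "score" (0 to 1); they miss things now and then, are a little off and sometimes report something else, mostly with a low value. They report only what shows in the picture. A call takes as long as a camera call. They do not tell look-alikes from the thing itself.
- r.spot_in(picture, label): "at" ([row, column] as shares, 0 to 1, of the picture: columns of its width, rows of its height, amid what is visible of it).
- r.cut_out(picture, label): "pixels" (384x512 bool, what is visible of it) and "at" ([row, column] as shares, 0 to 1, of the picture: columns of its width, rows of its height, amid what is visible of it).
- r.mark_of(picture, label): "at" ([row, column] as shares, 0 to 1, of the picture: columns of its width, rows of its height: a listed point, or the origin of a listed thing).
The state is a dict: "clock": time; "joint_pos": joint angles; "joint_velocities": joint speeds; "joint_efforts": joint torques, N m; "tcp_pos": TCP position; "eef_rot": TCP orientation; "force": force on the tool from outside, world axes, zero at the start; "torque": the same for the moment, N m; "width": opening from 0.0 (shut) to 1.0 (fully open); "gripper_force": force on a finger pad.
Only numpy, scipy, OpenCV 4.12 (cv2) and the standard library are available. Lean on these libraries where they do the work, as an engineer would, in place of code of your own. Each camera call takes 0.05 s, during which the arm holds its last target. There are 200 camera calls.

## Working session

There is one attempt and no reset: what is moved stays moved. The work goes in short steps, Python scripts to look and compute and a tool call to move; the robot and the scene stay as the last step left them, time stands still between calls to the robot, and variables do not carry over. Pictures are saved under pics/ and viewed, at most 10 in all, crops included, and the job is handed in when it is done.

Besides the shell and the picture viewer there is one more tool, called after "Request:" by a JSON object that holds its "method" and its "body". step_arm: Moves the arm, as the interface text tells. Its arguments: {"type":"object","properties":{"targets":{"type":"array","items":{"type":"array","items":{"type":"number"}}},"newtons":{"type":"number"}},"required":["targets"]}

```bash
mkdir -p pics; cat > h.py <<'E'
from station import r
import numpy as np, cv2
from scipy.spatial.transform import Rotation as R
def ray(p, at, pose=None):
    # world origin and direction
    uv=np.array([[at[1]*512, at[0]*384]],float)
    n=cv2.undistortPoints(uv[None],np.array(p["intrinsics"]),np.array(p["D"])).ravel()
    d=np.array([n[0],n[1],1.])
    if "rvec" in p:
        Rm=cv2.Rodrigues(np.array(p["rvec"],float))[0]; t=np.array(p["tvec"]).ravel()
        return -Rm.T@t, Rm.T@d
    H=np.array(p["hand_eye"]); s=pose; T=R.from_quat(s["eef_rot"]).as_matrix()
    return T@H[:3,3]+s["tcp_pos"], T@H[:3,:3]@d
def atz(o,d,z): return o+d*(z-o[2])/d[2]
def tri(rays):
    A=0;b=0
    for o,d in rays:
        d=d/np.linalg.norm(d);P=np.eye(3)-np.outer(d,d);A=A+P;b=b+P@o
    x=np.linalg.solve(A,b)
    return x,[float(np.linalg.norm(np.cross(x-o,d/np.linalg.norm(d)))) for o,d in rays]
E
cat > a.py <<'E'
from h import *
np.set_printoptions(precision=3,suppress=True)
Z=dict(fork_grip=.074,collar=.085,link_mid=.066,other_link_mid=.068)
for n in ("scene","side","wrist"):
    s=r.observe(); p=r.get_image(n); cv2.imwrite(f"pics/{n}0.png",p["frame"][:,:,::-1])
    for l in Z:
        for m in r.mark_of(p,l)[:4]:
            o,d=ray(p,m["at"],s); print(n,l,round(m["score"],2),[round(m["at"][1]*512),round(m["at"][0]*384)],atz(o,d,Z[l]))
E
python3 a.py; python3 -c "
import cv2,numpy as np
a=[cv2.imread(f'pics/{n}0.png') for n in('scene','side')]
cv2.imwrite('pics/both.png',cv2.resize(a[0],(800,600)));cv2.imwrite('pics/sideb.png',cv2.resize(a[1],(800,600)))"
```

```text
scene fork_grip 0.9 [217, 162] [ 0.613 -0.143  0.074]
scene fork_grip 0.82 [244, 114] [ 0.485 -0.237  0.074]
scene fork_grip 0.8 [207, 139] [ 0.597 -0.214  0.074]
scene fork_grip 0.6 [169, 169] [ 0.706 -0.184  0.074]
scene collar 0.74 [341, 220] [0.499 0.116 0.085]
scene link_mid 0.51 [325, 213] [0.503 0.079 0.066]
scene other_link_mid 0.5 [272, 130] [ 0.459 -0.158  0.068]
side fork_grip 0.8 [307, 217] [ 0.616 -0.141  0.074]
side fork_grip 0.79 [323, 255] [ 0.593 -0.216  0.074]
side fork_grip 0.78 [259, 294] [ 0.491 -0.236  0.074]
side fork_grip 0.29 [180, 168] [0.498 0.064 0.074]
side collar 0.74 [168, 149] [0.495 0.114 0.085]
side collar 0.48 [308, 219] [ 0.607 -0.157  0.085]
side link_mid 0.68 [181, 169] [0.502 0.072 0.066]
side other_link_mid 0.61 [208, 269] [ 0.456 -0.167  0.068]
```

View pics/both.png

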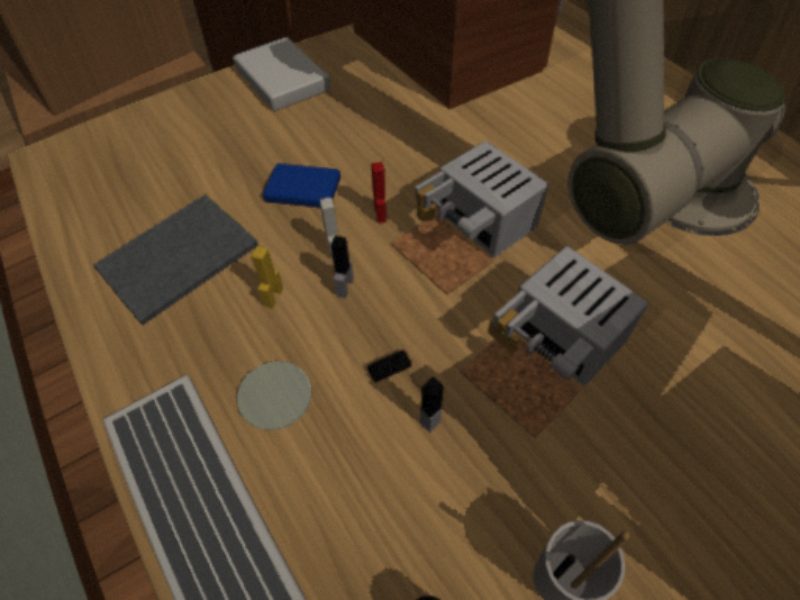

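View pics/sideb.png

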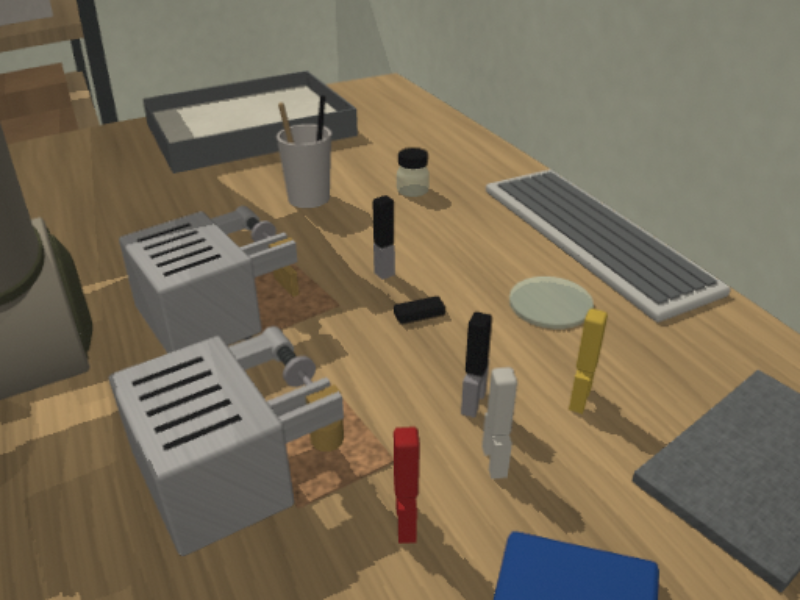

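The scene picture shows the flat-tongue enclosure at about (570,310) and the knob one at (480,190). There are two black-handled tools, at (342,265) and (431,400). I'll zoom in to tell which is the fork.

```bash
python3 -c "
import cv2,numpy as np
a=cv2.imread('pics/scene0.png');b=cv2.imread('pics/side0.png')
f=lambda i,x,y,w,h:cv2.resize(i[y:y+h,x:x+w],(400,300),interpolation=cv2.INTER_CUBIC)
cv2.imwrite('pics/m.png',np.vstack([np.hstack([f(a,190,130,100,75),f(a,310,155,100,75)]),np.hstack([f(b,260,190,100,75),f(b,130,120,120,90)])]))"
```

```text
(no output)
```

View pics/m.png

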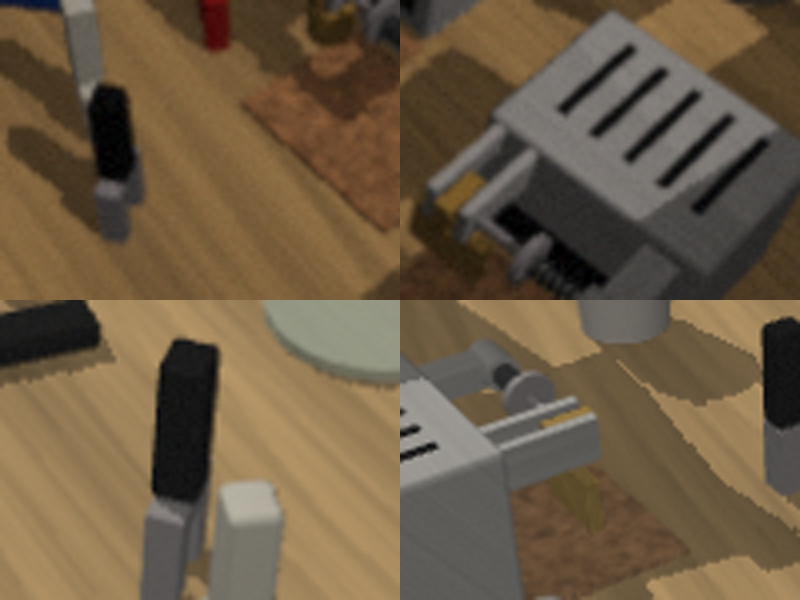

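The fork is the tool at scene px (217,170), and its two prongs are visible. The other black tool has no slot. The tongue link hangs on the nearer enclosure, and its bar runs roughly along +y.

```bash
python3 - <<'E'
from h import *
np.set_printoptions(precision=3,suppress=True)
s=r.observe(); print(s["tcp_pos"],R.from_quat(s["eef_rot"]).as_matrix(),s["width"],s["clock"])
w=r.get_image("wrist"); print(np.array(w["hand_eye"]),w["intrinsics"][0])
ps={n:r.get_image(n) for n in("scene","side")}
P=ps["scene"]
for u,v in((219,189),(224,180)):print(atz(*ray(P,(v/384,u/512)),0))
for l,z in dict(collar=.085,link_mid=.066).items():
    print(l,tri([ray(p,r.mark_of(p,l)[0]["at"]) for p in ps.values()]))
print(tri([ray(ps["scene"],(162/384,217/512)),ray(ps["side"],(217/384,307/512))]))
# enclosure top edges (z=.1): scene crop corners
for u,v in((310+97/4,155+110/4),(310+265/4,155+215/4),(310+213/4,155+12/4)):print(atz(*ray(P,(v/384,u/512)),.1))
E
```

```text
[ 0.15  -0.529  0.239] [[ 0.962  0.272  0.   ]
 [ 0.272 -0.962 -0.   ]
 [ 0.     0.    -1.   ]] 0.9968242739734909 0.75
[[ 0.    -0.965 -0.263  0.067]
 [ 1.     0.     0.     0.001]
 [-0.    -0.263  0.965 -0.134]
 [ 0.     0.     0.     1.   ]] [273.25   0.   256.4 ]
[ 0.624 -0.13   0.   ]
[ 0.602 -0.146 -0.   ]Traceback (most recent call last):
  File "<stdin>", line 9, in <module>
IndexError: list index out of range
```

Request:
{"method": "step_arm", "body": {"targets": [[42, 35, 0, 0, 0, 0.03, 100], [84, 70, 0, 0, 0, 0.06, 100], [126, 105, 0, 0, 0, 0.09, 100], [168, 140, 0, 0, 0, 0.12, 100], [210, 175, 0, 0, 0, 0.15, 100], [252, 210, 0, 0, 0, 0.18, 100], [294, 245, 0, 0, 0, 0.21, 100], [336, 280, 0, 0, 0, 0.25, 100], [378, 315, 0, 0, 0, 0.28, 100], [420, 350, 0, 0, 0, 0.31, 100], [445, 370, -5, 0, 0, 0.34, 100], [465, 387, -10, 0, 0, 0.35, 100], [465, 387, -10, 0, 0, 0.35, 100], [465, 387, -10, 0, 0, 0.35, 100], [465, 387, -10, 0, 0, 0.35, 100]]}}

```text
clock: 2.5
tcp_pos: [0.6142, -0.1429, 0.2294]
eef_rot: [0.952, 0.307, -0.0, 0.0]
force: [0.9, -0.2, -0.7]
width: 1.002
gripper_force: 0.0
```

```bash
python3 - <<'E'
from h import *
np.set_printoptions(precision=3,suppress=True)
s=r.observe(); p=r.get_image("wrist"); s2=r.observe(); print(s["tcp_pos"],s2["tcp_pos"],R.from_quat(s["eef_rot"]).as_euler("xyz"))
cv2.imwrite("pics/w1.png",p["frame"][:,:,::-1])
for m in r.mark_of(p,"fork_grip"):
    o,d=ray(p,m["at"],s); print(m["score"],m["at"][1]*512,m["at"][0]*384,atz(o,d,.074))
E
```

```text
[ 0.614 -0.143  0.229] [ 0.614 -0.143  0.23 ] [3.142 0.    0.625]
0.94 260.3008 304.2816 [ 0.49  -0.239  0.074]
0.93 251.904 183.2064 [ 0.61  -0.141  0.074]
0.77 342.3744 132.0192 [ 0.71  -0.185  0.074]
0.63 294.1952 233.3184 [ 0.591 -0.215  0.074]
```

View pics/w1.png

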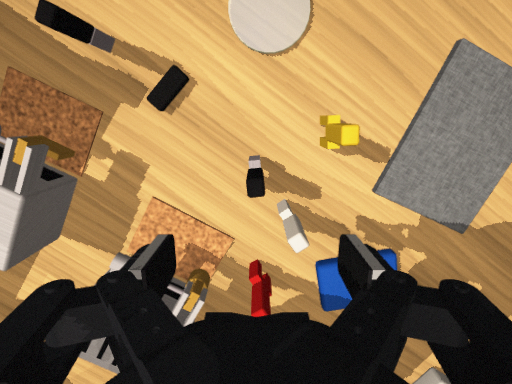

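The wrist view shows the fork at (255,178), with its far prong straight above it at (255,160). Its x axis therefore lies close to the tool's x axis.

```bash
python3 - <<'E'
from h import *
im=cv2.imread("pics/w1.png")
g=im[:,:,:].astype(int).max(2)[140:210,230:290]
m=(g<45).astype(np.uint8)
n,l,st,c=cv2.connectedComponentsWithStats(m); k=1+st[1:,4].argmax()
pts=np.argwhere(l==k)[:,::-1].astype(np.float32)+[230,140]
print(cv2.minAreaRect(pts.astype(np.float32)))
for row in range(0,70,1): 
    xs=np.where(l[row]==k)[0]
    if len(xs): print(row+140,xs.min()+230,xs.max()+230,end=' | ')
cv2.imwrite("pics/w1c.png",cv2.resize(im[140:210,220:300],(800,700))[:600])
E
```

```text
((255.0, 182.0), (28.0, 16.0), 90.0)
168 257 260 | 169 249 261 | 170 249 261 | 171 248 261 | 172 248 261 | 173 248 262 | 174 248 262 | 175 248 262 | 176 247 262 | 177 247 262 | 178 247 263 | 179 247 263 | 180 247 263 | 181 247 263 | 182 247 263 | 183 247 263 | 184 247 263 | 185 247 263 | 186 247 263 | 187 247 263 | 188 247 263 | 189 247 263 | 190 247 263 | 191 248 263 | 192 248 263 | 193 248 263 | 194 248 263 | 195 248 262 | 196 250 255 |
```

View pics/w1c.png

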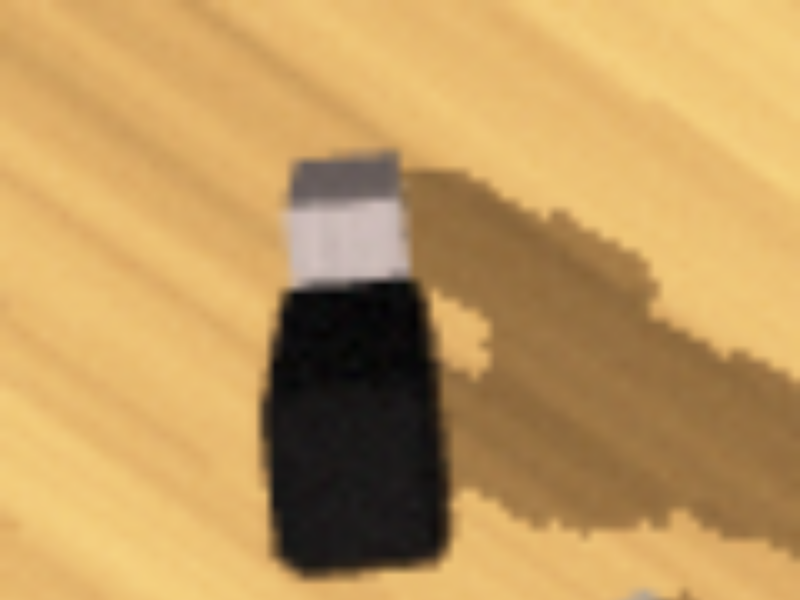

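Request:
{"method": "step_arm", "body": {"targets": [[-3, 0, -30, 0, 0, 0.04, 70], [-4, 0, -70, 0, 0, 0.07, 65], [-4, 0, -110, 0, 0, 0.07, 65], [-4, 0, -140, 0, 0, 0.07, 65], [-4, 0, -158, 0, 0, 0.07, 65], [-4, 0, -158, 0, 0, 0.07, 65], [-4, 0, -158, 0, 0, 0.07, 10], [-4, 0, -158, 0, 0, 0.07, 0], [-4, 0, -158, 0, 0, 0.07, 0], [-4, 0, -158, 0, 0, 0.07, 0], [-4, 0, -158, 0, 0, 0.07, 0], [-4, 0, -158, 0, 0, 0.07, 0]], "newtons": 60}}

```text
clock: 3.8
tcp_pos: [0.6113, -0.1427, 0.073]
eef_rot: [0.94, 0.341, 0.001, 0.001]
force: [-1.9, -1.4, 6.9]
width: 0.203
gripper_force: 58.8
```

Request:
{"method": "step_arm", "body": {"targets": [[0, 0, 25, 0, 0, 0, 0], [0, 0, 65, 0, 0, 0, 0], [0, 0, 110, 0, 0, 0, 0], [-10, 20, 145, 0, 0, -0.08, 0], [-35, 50, 150, 0, 0, -0.18, 0], [-65, 80, 150, 0, 0, -0.28, 0], [-95, 115, 150, 0, 0, -0.38, 0], [-120, 145, 150, 0, 0, -0.48, 0], [-135, 165, 150, 0, 0, -0.54, 0], [-140, 170, 150, 0, 0, -0.56, 0], [-140, 170, 150, 0, 0, -0.56, 0], [-140, 170, 150, 0, 0, -0.56, 0]]}}

```text
clock: 5.0
tcp_pos: [0.4715, 0.0271, 0.2215]
eef_rot: [0.998, 0.068, 0.0, 0.0]
force: [0.6, -1.3, -1.2]
width: 0.202
gripper_force: 58.8
```

```bash
cat > b.py <<'E'
from h import *
import sys
np.set_printoptions(precision=4,suppress=True)
P=[]
Z=dict(fork_grip=.15,collar=.085,link_mid=.066)
for n in("wrist","side","scene"):
    s=r.observe(); p=r.get_image(n); P.append((n,p,s)); cv2.imwrite(f"pics/{sys.argv[1]}_{n}.png",p["frame"][:,:,::-1])
s=r.observe(); print(s["tcp_pos"],R.from_quat(s["eef_rot"]).as_euler("xyz"),s["clock"],s["force"])
for l in Z:
    rs=[]
    for n,p,s in P:
        for m in r.mark_of(p,l)[:3 if l=="fork_grip" else 1]:
            o,d=ray(p,m["at"],s); print(n,l,round(m["score"],2),m["at"][1]*512,m["at"][0]*384,atz(o,d,Z[l]))
            if l!="fork_grip": rs.append((o,d))
    if len(rs)>1: print("tri",tri(rs))
E
python3 b.py v2
```

```text
[0.4714 0.027  0.2211] [3.1415 0.0001 0.1352] 5.15 [-0.0971  0.1475 -0.8611]
wrist fork_grip 0.66 498.1248 195.9168 [ 0.5062 -0.1654  0.15  ]
wrist fork_grip 0.62 510.9248 102.1824 [ 0.5767 -0.1492  0.15  ]
wrist fork_grip 0.57 254.976 244.6848 [0.4381 0.0229 0.15  ]
side fork_grip 0.89 259.8912 293.29920000000004 [ 0.4615 -0.2965  0.15  ]
side fork_grip 0.74 320.7168 256.896 [ 0.5395 -0.2809  0.15  ]
side fork_grip 0.69 165.0176 97.4976 [0.5171 0.1789 0.15  ]
scene fork_grip 0.85 243.9168 115.584 [ 0.532  -0.1595  0.15  ]
scene fork_grip 0.63 207.3088 141.1968 [ 0.6288 -0.1389  0.15  ]
scene fork_grip 0.56 331.7248 133.7856 [ 0.4178 -0.0194  0.15  ]
wrist collar 0.89 173.1072 149.10719999999998 [0.4977 0.113  0.085 ]
side collar 0.45 168.704 148.1088 [0.4968 0.1152 0.085 ]
scene collar 0.76 343.296 219.9936 [0.4952 0.118  0.085 ]
tri (array([0.4964, 0.1157, 0.084 ]), [0.002570477912313736, 0.0008101401190111355, 0.0025937724260875848])
wrist link_mid 0.94 218.0096 147.6864 [0.5028 0.0715 0.066 ]
side link_mid 0.77 178.176 168.8064 [0.4981 0.0739 0.066 ]
scene link_mid 0.85 325.12 209.5104 [0.4979 0.0735 0.066 ]
tri (array([0.4997, 0.0729, 0.0662]), [0.0034169833590587876, 0.001768430152776327, 0.0016830445221261293])
```

View pics/v2_wrist.png

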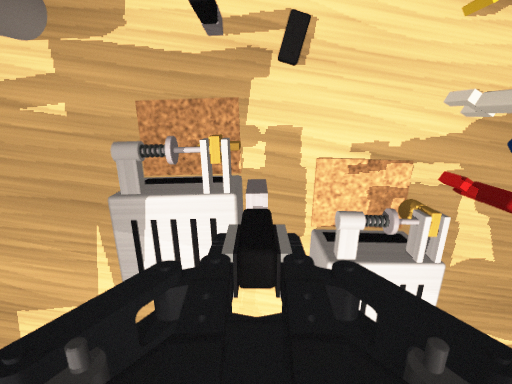

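The wrist view shows the collar at (173,150), bare rod to its right up to the cheek at (202,150), and the tongue link at (218,148). The fork is held at (257,240).

```bash
python3 - <<'E'
from h import *
np.set_printoptions(precision=4,suppress=True)
p=r.get_image("wrist"); s=r.observe()
im=cv2.imread("pics/v2_wrist.png")
W=lambda u,v,z:atz(*ray(p,(v/384,u/512),s),z)
for q in((178,150),(200,149.5)): print(W(*q,.085))
a,b=W(114,196,.1),W(240,190,.1);print("edge",a,b,np.degrees(np.arctan2(-(a-b)[0],(a-b)[1])))
c=im[100:225,100:260]; cv2.imwrite("pics/v2c.png",cv2.resize(c,(768,600),interpolation=cv2.INTER_CUBIC))
print("tool x/y",R.from_quat(s["eef_rot"]).as_matrix())
E
```

```text
[0.4968 0.1089 0.085 ]
[0.5002 0.0873 0.085 ]
edge [0.4457 0.1648 0.1   ] [0.4686 0.0428 0.1   ] 10.603112599500111
tool x/y [[ 0.9908  0.1354  0.    ]
 [ 0.1354 -0.9908  0.    ]
 [ 0.     -0.     -1.    ]]
```

View pics/v2c.png

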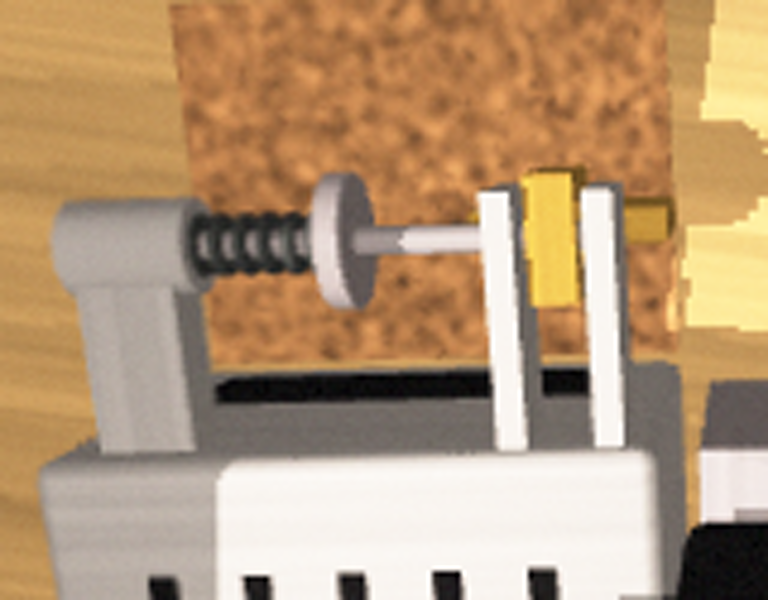

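```bash
python3 - <<'E'
from h import *
np.set_printoptions(precision=4,suppress=True)
p=r.get_image("wrist"); s=r.observe(); T=R.from_quat(s["eef_rot"]).as_matrix()
im=p["frame"]; print(im[172:214:2,257].max(1), im[186,236:280].max(1), im[190,236:280].max(1))
for v in(192,193.5,195):
    q=atz(*ray(p,(v/384,257/512),s),.190); print(v,T.T@(q-s["tcp_pos"]))
E
```

```text
[190 191 201 199  95  95  96  94  95  96  99 236 243 243 243 241 242 242
 127  15  18] [114 111 108 107 115 112 124 201 205 209 177  97  97  93  91  93  98  97
  97  99  97  94  98  94  96  98  98  97  96  95 113 199 199 199 201 200
 198 193 194 197 195 193 191 193] [109 106 108 113 112 107 120 172 191 186 115  95  96  94 100  96  94  93
  92  93  95  96  97  96  95  97  97  97  96  94 102 160 215 218 218 221
 216 215 213 212 210 206 203 202]
192 [0.0222 0.0011 0.0313]
193.5 [0.0213 0.0011 0.0313]
195 [0.0203 0.0011 0.0313]
```

Request:
{"method": "step_arm", "body": {"targets": [[9, 24, 0, 0, 0, 0.02, 0], [18, 48, 0, 0, 0, 0.04, 0], [27, 72, -10, 0, 0, 0.04, 0], [27, 72, -30, 0, 0, 0.04, 0], [27, 72, -43, 0, 0, 0.04, 0], [27, 72, -43, 0, 0, 0.04, 0], [27, 72, -43, 0, 0, 0.04, 0]]}}

```text
clock: 6.4
tcp_pos: [0.498, 0.0998, 0.1788]
eef_rot: [0.996, 0.088, 0.0, 0.0]
force: [0.3, 0.4, -0.3]
width: 0.197
gripper_force: 58.9
```

```bash
python3 - <<'E'
from h import *
o=[]
for n,(x,y) in dict(scene=(300,160),side=(120,90)).items():
    p=r.get_image(n); im=p["frame"][:,:,::-1]; o.append(cv2.resize(im[y:y+120,x:x+80],(400,600),interpolation=cv2.INTER_CUBIC))
cv2.imwrite("pics/h3.png",np.hstack(o)); print(r.observe()["tcp_pos"])
E
```

```text
[0.49819166 0.09966602 0.17920618]
```

View pics/h3.png

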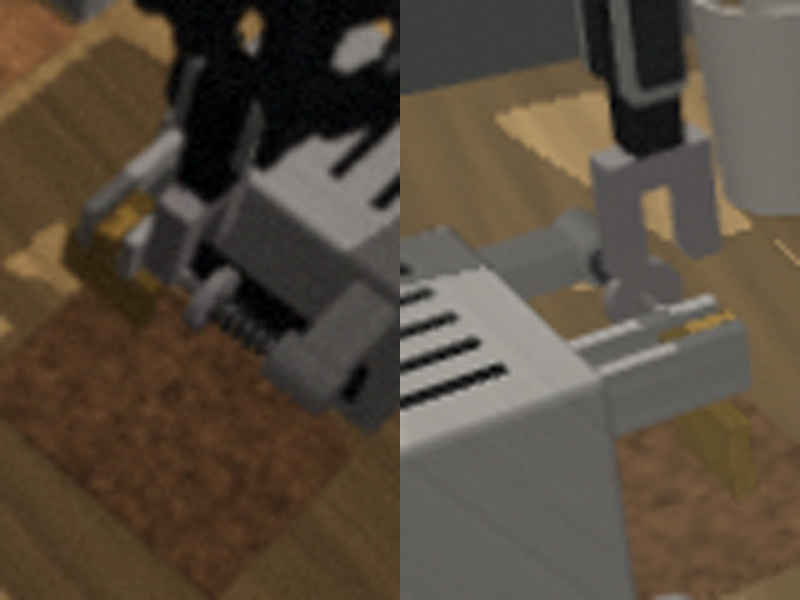

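The fork hangs with its slot above the rod, at side crop (655,230) with the rod at (658,300). In the scene view it sits between the cheek and the collar, so I'm descending.

Request:
{"method": "step_arm", "body": {"targets": [[0, 0, -8, 0, 0, 0, 0], [0, 0, -16, 0, 0, 0, 0], [0, 0, -24, 0, 0, 0, 0], [0, 0, -24, 0, 0, 0, 0]]}}

```text
clock: 6.9
tcp_pos: [0.4972, 0.0998, 0.153]
eef_rot: [0.996, 0.088, -0.001, -0.0]
force: [-0.5, -0.9, -2.2]
width: 0.198
gripper_force: 59.0
```

Request:
{"method": "step_arm", "body": {"targets": [[0, 0, -9, 0, 0, 0, 0], [0, 0, -18, 0, 0, 0, 0], [0, 0, -18, 0, 0, 0, 0], [0, 0, -18, 0, 0, 0, 0]]}}

```text
clock: 7.3
tcp_pos: [0.4977, 0.0998, 0.1361]
eef_rot: [0.996, 0.088, -0.0, -0.0]
force: [-0.7, 0.1, -1.7]
width: 0.203
gripper_force: 59.0
```

Request:
{"method": "step_arm", "body": {"targets": [[-0.5, 3, 0, 0, 0, 0, 0], [-1, 6, 0, 0, 0, 0, 0], [-1.5, 9, 0, 0, 0, 0, 0], [-2, 12, 0, 0, 0, 0, 0], [-2.5, 15, 0, 0, 0, 0, 0], [-2.5, 15, 0, 0, 0, 0, 0]]}}

```text
clock: 7.9
tcp_pos: [0.4954, 0.115, 0.1365]
eef_rot: [0.996, 0.088, 0.0, 0.0]
force: [0.0, -2.9, -0.5]
width: 0.202
gripper_force: 59.2
```

```bash
python3 b.py v4 | grep -v fork_grip
```

```text
[0.4954 0.1147 0.1364] [ 3.1414 -0.0004  0.1757] 8.05 [ 0.8734 -2.8114  0.3935]
wrist collar 0.75 244.7872 211.3152 [0.4964 0.123  0.085 ]
side collar 0.49 165.888 146.304 [0.4943 0.1235 0.085 ]
scene collar 0.7 345.7024 223.7184 [0.4969 0.1265 0.085 ]
tri (array([0.4954, 0.1246, 0.0834]), [0.0017623566597738034, 0.001086867451399738, 0.001319512700752297])
wrist link_mid 0.81 307.2 203.9808 [0.5044 0.0752 0.066 ]
side link_mid 0.63 179.9168 168.11520000000002 [0.5014 0.0746 0.066 ]
scene link_mid 0.51 323.3792 207.01440000000002 [0.497  0.0671 0.066 ]
tri (array([0.5016, 0.0722, 0.0685]), [0.00470372021430385, 0.001213560600529656, 0.004360473345937471])
```

Contact is made and the collar has moved about 9 mm in. I'll push another 14 mm.

Request:
{"method": "step_arm", "body": {"targets": [[-0.5, 3, 0, 0, 0, 0, 0], [-1, 6, 0, 0, 0, 0, 0], [-1.5, 9, 0, 0, 0, 0, 0], [-2, 12, 0, 0, 0, 0, 0], [-2.4, 14, 0, 0, 0, 0, 0], [-2.4, 14, 0, 0, 0, 0, 0], [-2.4, 14, 0, 0, 0, 0, 0]]}}

```text
clock: 9.2
tcp_pos: [0.493, 0.1288, 0.1364]
eef_rot: [0.996, 0.088, 0.0, 0.0]
force: [2.5, -3.2, -0.4]
width: 0.201
gripper_force: 59.1
```

```bash
python3 b.py v5 | grep -v fork_grip; python3 -c "
import cv2,numpy as np
a=cv2.imread('pics/v5_scene.png')[160:280,300:380];b=cv2.imread('pics/v5_side.png')[90:210,120:200]
cv2.imwrite('pics/v5c.png',cv2.resize(np.hstack([a,b]),(800,600),interpolation=cv2.INTER_CUBIC))"
```

```text
[0.493  0.1287 0.1363] [ 3.1414 -0.0003  0.1757] 9.35 [ 2.2166 -3.7442  0.093 ]
wrist collar 0.68 245.8112 210.5088 [0.4948 0.1361 0.085 ]
side collar 0.27 205.9776 267.68640000000005 [ 0.4489 -0.1801  0.085 ]
scene collar 0.69 351.5904 225.2928 [0.4901 0.1352 0.085 ]
tri (array([ 0.4496,  0.0818, -0.0993]), [0.053588204363876124, 0.09153241708168938, 0.0562856244985852])
wrist link_mid 0.72 315.904 195.9168 [0.5096 0.0838 0.066 ]
side link_mid 0.91 182.6816 185.3184 [0.4889 0.0243 0.066 ]
scene link_mid 0.63 321.0752 218.49599999999998 [0.5175 0.0847 0.066 ]
tri (array([0.5015, 0.0729, 0.0323]), [0.0015802780830013535, 0.0009560762611184179, 0.0014357324420714817])
```

View pics/v5c.png

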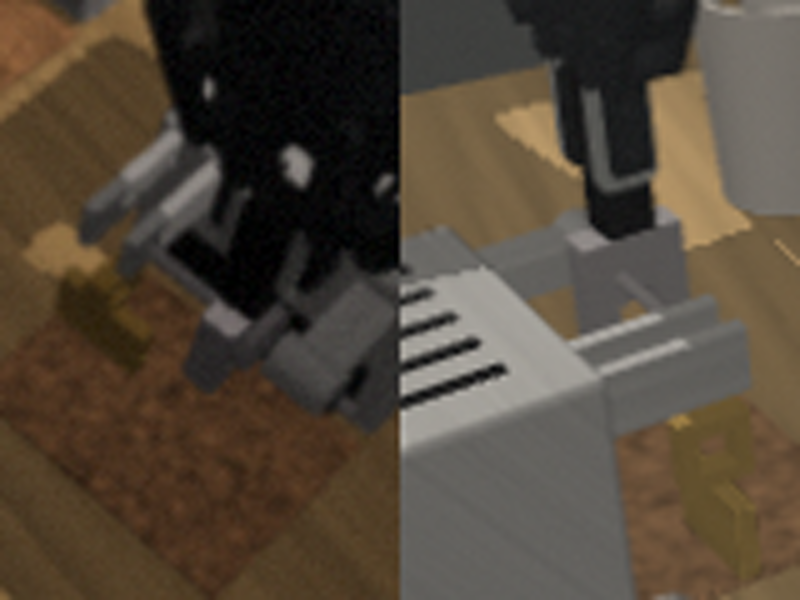

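The link is off: it stands on the cork at z ≈ 32 mm, at side crop (715,490). Now I'll back out, lift, and return the fork to its spot.

Request:
{"method": "step_arm", "body": {"targets": [[1, -6, 0, 0, 0, 0, 0], [2.2, -13, 0, 0, 0, 0, 0], [3.5, -20, 0, 0, 0, 0, 0], [4.5, -26, 0, 0, 0, 0, 0], [4.5, -26, 0, 0, 0, 0, 0], [4.5, -26, 15, 0, 0, 0, 0], [4.5, -26, 35, 0, 0, 0, 0], [4.5, -26, 60, 0, 0, 0, 0], [4.5, -26, 85, 0, 0, 0, 0], [15, -50, 85, 0, 0, 0.05, 0], [32, -85, 85, 0, 0, 0.13, 0], [50, -125, 85, 0, 0, 0.22, 0], [70, -165, 85, 0, 0, 0.31, 0], [90, -205, 85, 0, 0, 0.4, 0], [107, -245, 85, 0, 0, 0.48, 0], [118, -271, 85, 0, 0, 0.52, 0], [118, -271, 85, 0, 0, 0.52, 0], [118, -271, 85, 0, 0, 0.52, 0]]}}

```text
clock: 11.6
tcp_pos: [0.6105, -0.1419, 0.2206]
eef_rot: [0.94, 0.34, -0.0, -0.001]
force: [0.2, -0.1, -0.9]
width: 0.2
gripper_force: 59.1
```

```bash
python3 b.py v6 | grep -v "fork_grip 0.[0-4]"
```

```text
[ 0.6105 -0.1409  0.2215] [-3.141  -0.0001  0.6968] 11.75 [-0.1322  0.1503 -0.9637]
wrist fork_grip 0.9 296.6016 236.8896 [ 0.6114 -0.1848  0.15  ]
wrist fork_grip 0.85 257.5872 304.81919999999997 [ 0.5411 -0.2022  0.15  ]
wrist fork_grip 0.69 251.8016 243.49439999999998 [ 0.5835 -0.1605  0.15  ]
side fork_grip 0.97 312.4224 124.18560000000001 [ 0.6918 -0.0265  0.15  ]
side fork_grip 0.93 377.4976 215.80800000000002 [ 0.6353 -0.2541  0.15  ]
side fork_grip 0.7 258.4064 294.7968 [ 0.4595 -0.2975  0.15  ]
scene fork_grip 0.94 211.712 111.78240000000001 [ 0.5805 -0.2071  0.15  ]
scene fork_grip 0.66 169.6768 168.9984 [ 0.7193 -0.1174  0.15  ]
scene fork_grip 0.63 206.6944 137.3184 [ 0.6248 -0.1487  0.15  ]
side collar 0.63 171.6224 148.608 [0.5008 0.1113 0.085 ]
scene collar 0.78 343.5008 218.11199999999997 [0.4921 0.1152 0.085 ]
tri (array([0.4973, 0.1141, 0.0859]), [0.0044525348113594295, 0.004452534811359358])
wrist link_mid 0.89 59.392 128.90879999999999 [0.522  0.0531 0.066 ]
side link_mid 0.77 182.784 184.896 [0.4894 0.0254 0.066 ]
scene link_mid 0.85 323.1744 217.9968 [0.5135 0.0861 0.066 ]
tri (array([0.5015, 0.0728, 0.0324]), [0.003890893872990856, 0.0011113726644124025, 0.004761530923700706])
```

Request:
{"method": "step_arm", "body": {"targets": [[0, 0, -35, 0, 0, 0, 0], [0, 0, -75, 0, 0, 0, 0], [0, 0, -110, 0, 0, 0, 0], [0, 0, -132, 0, 0, 0, 0], [0, 0, -142, 0, 0, 0, 0], [0, 0, -145, 0, 0, 0, 0], [0, 0, -147, 0, 0, 0, 0], [0, 0, -147, 0, 0, 0, 0]]}}

```text
clock: 13.0
tcp_pos: [0.6114, -0.1424, 0.0754]
eef_rot: [0.94, 0.341, 0.001, 0.001]
force: [-0.5, 1.4, -1.5]
width: 0.201
gripper_force: 59.0
```

Request:
{"method": "step_arm", "body": {"targets": [[0, 0, -1, 0, 0, 0, 0], [0, 0, -2, 0, 0, 0, 0], [0, 0, -2, 0, 0, 0, 0]]}}

```text
clock: 13.3
tcp_pos: [0.6112, -0.1423, 0.073]
eef_rot: [0.94, 0.341, 0.0, 0.0]
force: [-0.7, -0.2, 3.0]
width: 0.202
gripper_force: 59.6
```

Touching down now at 3 N upward. Next I'll release and rise.

Request:
{"method": "step_arm", "body": {"targets": [[0, 0, 0, 0, 0, 0, 30], [0, 0, 0, 0, 0, 0, 50], [0, 0, 0, 0, 0, 0, 65], [0, 0, 0, 0, 0, 0, 65], [0, 0, 0, 0, 0, 0, 65], [0, 0, 20, 0, 0, 0, 65], [0, 0, 50, 0, 0, 0, 65], [0, 0, 90, 0, 0, 0, 65], [0, 0, 130, 0, 0, 0, 65], [0, 0, 150, 0, 0, 0, 65], [0, 0, 150, 0, 0, 0, 65], [0, 0, 150, 0, 0, 0, 65], [0, 0, 150, 0, 0, 0, 65]]}}

```text
clock: 14.6
tcp_pos: [0.6104, -0.142, 0.2207]
eef_rot: [0.94, 0.341, -0.001, -0.001]
force: [0.7, 0.3, -0.6]
width: 0.651
gripper_force: 0.0
```

```bash
python3 - <<'E'
from h import *
P=[r.get_image(n) for n in("side","scene")]
for l in("link_mid","other_link_mid"): 
    print(l,[(round(m[0]["score"],2)) if m else None for m in [r.mark_of(p,l) for p in P]])
    rs=[ray(p,r.mark_of(p,l)[0]["at"]) for p in P if r.mark_of(p,l)]
    if len(rs)==2: print(tri(rs))
s=r.observe();print(s["tcp_pos"],s["clock"],s["width"])
cv2.imwrite("pics/f.png",cv2.resize(P[0]["frame"][:,:,::-1],(800,600)))
E
```

```text
link_mid [0.7, 0.74]
(array([0.50328693, 0.07273931, 0.03594879]), [0.001315883430713994, 0.0013158834307139202])
other_link_mid [0.88, 0.72]
(array([ 0.45153189, -0.16416276,  0.07147372]), [0.0010618570517321219, 0.0010618570517322106])
[ 0.61088237 -0.14220189  0.22236907] 15.3 0.650273550513698
```

View pics/f.png

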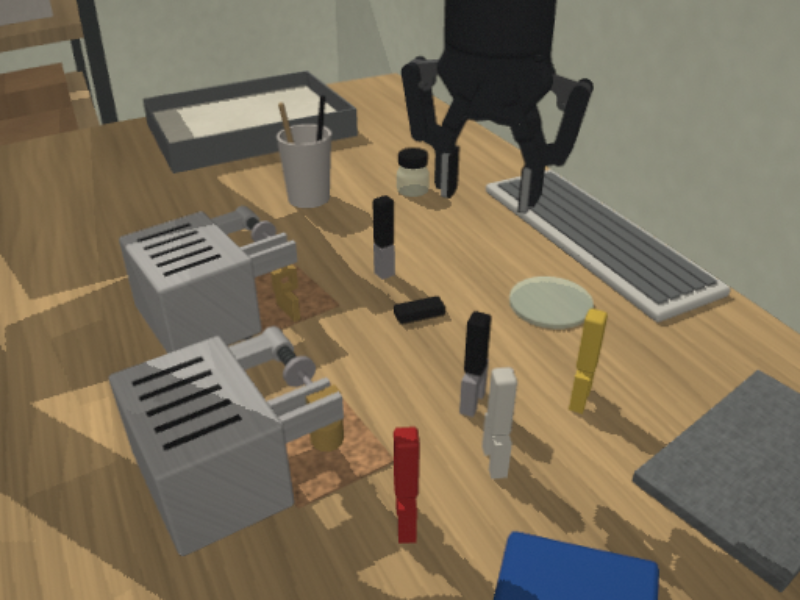

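The fork stands at (478,360), the tongue link is on the cork at (285,290), and the knob link still hangs at (327,425). The gripper is clear of everything.

```bash
python3 -c "
from station import r
print(r.finish_job())"
```

```text
the job is handed in; nothing more can be done
None
```

The job is handed in at about 15 s of the 43 s limit (no verdict was returned): the flat-tongue link is off its bar and standing on the cork, the round-knob link still hangs, and the forked tool is back standing on the table with the gripper clear.

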